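# Clamp a clog in the shoe-care stand with the indexed heel carriage

### The arm

A 6-joint arm with a two-finger parallel gripper is mounted at the origin on the work surface. World frame = base frame: x ahead of the robot, y to its left, z up, the work surface at z = 0. Lengths are in mm, angles in rad, forces in N, time in s.
With the tool pointing down it reaches from about 350 to 925 mm from the base axis. Payload 6.4 kg.
Tool frame: the origin (TCP) lies at the very end of the fingers, on their centre line; the grasp point (between the pads) lies 19 mm behind it; z points along the fingers, y is the line along which they close (so a half turn about z gives the same grasp; the last joint's range is limited). The gripper opens to 94 mm and grips with 3 to 60 N. Pads are 16 mm wide; open, the fingers measure 119 mm over their backs; the gripper's body (75 mm by 177 mm) begins 78 mm behind the grasp point.
Start: joints at [-1.49, 0.245, 1.558, -0, 1.339, -0.174], TCP at [163.838, -629.024, 205.455] pointing down, gripper open.
Joint ranges: [-3.13, 3.13], [-1.02, 2.26], [0.13, 2.54], [-0.95, 4.09], [0.21, 2.88], [-2.74, 2.74]. Speed limits (rad/s): [2.57, 2.57, 3.14, 3.14, 3.14, 3.14].

### API

Orientations are given as a rotation vector (axis times angle).
In Python, from bench import r gives the robot as it stands. The module is installed in compiled form; this text tells all that it offers.
- The arm moves only by the shell command python3 -m jog 'ROWS' [FORCE]. ROWS is a JSON list of rows, 1 to 5 of them, each of 7 numbers: the opening from 0.0 (shut) to 1.0 (fully open), then dx, dy, dz in units of 100 mm, then a rotation vector rx, ry, rz in rad; each row is the pose to reach, as a shift and turn from the pose commanded when the command began, along the tool's axes at that moment; what a row does not reach only later rows make up. A row lasts 1/12 s, in which the tool goes at most 41.7 mm and 0.125 rad, less where a joint would pass 70% of its speed; a pose out of reach is approached as far as the arm can. The fingers move at their own pace and stop on an object; FORCE is the grip in N (left out, the last holds). Time passes only in rows, so rows that do not move let the fingers close. It prints the time, the measured TCP pose, the force, the opening and the grip force at its end. Input that does not fit is refused with a message, and nothing moves.
- r.state(): the state, without advancing time (a new reading comes with each control period).
- r.read_camera(name): name is "side" or "top"; returns a dict with "image" (384x512x3 uint8, blue, green, red), "vfov" (degrees; the focal length in pixels is half the picture's height over the tangent of half this angle, whatever the lens; pixels are square), "cx", "cy" (the principal point, pixels), "dist" ([k1, k2, p1, p2, k3] as OpenCV has them; the pictures are not rectified), "R" (3x3) and "t" (3): a world point X has camera coordinates R X + t. Camera axes: x right, y down, z forward; pixel columns grow to the right and rows downward; lengths in mm; the calibration is good to about 2 mm. A picture is of the moment at which its call begins. There is no depth.
- r.job_done(): hands the job in; it is judged then, once.
The state is a dict: "time": time; "qpos": joint angles; "dq": joint speeds; "joint_torque": joint torques, N m; "ee_pos": TCP position; "eef_rot": TCP orientation; "force": force on the tool from outside, world axes, zero at the start; "torque": the same for the moment, N m; "opening": opening from 0.0 (shut) to 1.0 (fully open); "grasp_force": force on a finger pad.
Only numpy, scipy, OpenCV 4.12 (cv2) and the standard library are available. Lean on these libraries where they do the work, as an engineer would, in place of code of your own. Each camera call takes 0.05 s, during which the arm holds its last target. There are 200 camera calls.

### The job

The clog stands loose in the shoe-care stand on the hall bench: clamp it for scrubbing. Pull up the plunger knob, slide the heel carriage forward until its sprung pad has pushed the clog home into the toe stop and is itself pressed in about half-way - never driven hard against its end - then feel for the nearest hole and let the plunger drop fully into it, so that the carriage stays locked when you let go. Leave the other things on the bench where they are.

Things in the scene. Friction and masses are not known exactly. Their poses are not given: they have to be found in the camera images.
- stand: Shoe-care stand, fixed: plywood board 530 x 120 x 18 mm (x -45 to 485, y -60 to 60 mm; the clog stands on its top, z 18 mm) with an aluminium rail (x -44 to 130 mm, 50 mm wide, top z 30 mm). Origin: on the bench, under the plunger's axis when the carriage is at its zero near the rear end; +x along the rail to the toe stop, +z up.
- rail_end (a point): Front end of the rail, its top, at stand x 130, z 30 mm. On the rail lies the index strip: steel, 84 x 22 x 8 mm (top z 38 mm), four holes 9.5 mm wide, 18 mm apart on the centre line, the first 8 mm from its rear end. It is screwed down in slots, its centre anywhere from stand x 63 to 81 mm: not measured, so feel for the holes.
- carriage: Heel carriage: aluminium block 60 x 60 mm, top z 61 mm. Slides only along the stand's x, -4 to 98 mm. Origin: on the bench under the plunger's axis (its stand x is the travel); axes as the stand. Parked at 0 to 12 mm, plunger down behind the strip's end, which blocks it until the plunger is up. It takes 6 N to slide, about 13 N with the nose resting on the strip.
- knob (a point): Centre of the black plastic pull knob on the plunger: round, upright, 30 mm diameter, 24 mm high (12 mm above and below this point), at z 87.5 mm with the plunger fully down. Below it 14 mm is free above the carriage's top, but for a steel sleeve of 18 mm diameter. It rises with the plunger and moves with the carriage; pushed sideways it moves the carriage.
- plunger (a joint): How far the plunger is pulled up, m: 0 = nose fully down (in a hole, or behind the strip), 0.012 = up to its stop. Above 0.008 the nose (8 mm diameter, blunt) is clear of the strip; about 0.0075 means that it rests on the strip between holes. The spring pushes it down with 8 N at 0, 14 N at 0.008, 16 N at 0.012.
- pad_face (a point): Middle of the heel pad's face (bottom of its shallow rubber V), 100 mm ahead of the plunger's axis when the pad is out, at z 47 mm; the pad is 64 mm wide, z 28 to 66 mm, on two guide rods. The clog's heel, when nested in it, stands 2 mm ahead of this point.
- heel_pad (a joint): How far the heel pad is pressed in towards the carriage against its spring, m: 0 = fully out, 0.034 = hard against its end. The spring gives 2 N at 0 and 0.3 N more per mm (about 7 N half-way, 12 N at the end).
- toe_stop: Toe stop: aluminium angle with a rubber V, 90 mm wide, 45 mm high, fixed on the board on the stand's centre line. Origin: the bottom of the V, at the board's top; axes as the stand (the clog comes from -x). With the clog home, clog_toe is 3.3 mm before this point.
- clog: Rigid black moulded garden clog, 270 x 96 x 76 mm, 0.25 to 0.42 kg, standing loose on the board with its toe 6 to 12 mm short of home. Origin: centre of its underside; +x to the toe. Its heel is 60 mm high, its rearmost point at x -135 mm.
- clog_toe (a point): Foremost point of the clog's sole, at its underside.
- polish_tin: Round tin, 71 mm diameter, 22 mm high, beside the stand; origin under its centre. Leave alone.
- shoe_brush: Wooden shoe brush lying bristles down, 150 x 45 x 40 mm; origin under its centre. Leave alone.
- bottle: Clear bottle with cap, 62 mm diameter, 170 mm high; origin under its centre. Leave alone.
- shoehorn: Steel shoehorn lying flat, about 208 x 38 x 6 mm; origin under its centre. Leave alone.

How it is judged (in metres and radians):
On the way, in this order (a step that is already met when the one before it is completed fails the run):
1. the plunger is pulled up clear of the strip (value of joint plunger above 0.0075 m), for 0.1 s.
2. the heel pad has pushed the clog home into the toe stop and is pressed in (x of clog_toe in the frame of toe_stop above -0.008 m and value of joint heel_pad above 0.006 m), for 0.2 s.
At the end, for the whole second after the job is handed in: The plunger is fully down in a hole of the strip (within 1.5 mm), the heel pad is pressed in by 6 to 28 mm of its 34, the clog stands flat with its toe home in the toe stop (within about 4.5 mm of fully seated), and all is at rest (all of step 2 and value of joint plunger below 0.0015 m and value of joint heel_pad below 0.028 m and angle between clog's own z axis and vertical below 0.06 rad and linear speed of each of clog, carriage below 0.01 m/s); the robot touches nothing.
It fails at once if the heel pad presses the clog with more than 20 N (driven hard against its end) (contact force between carriage and clog above 20 N).
It fails at once if the polish tin is disturbed (moved more than 30 mm) (distance of polish_tin from where it was at the start of the episode above 0.03 m).
It fails at once if the shoe brush is disturbed (moved more than 30 mm) (distance of shoe_brush from where it was at the start of the episode above 0.03 m).
It fails at once if the bottle is disturbed (moved more than 30 mm) (distance of bottle from where it was at the start of the episode above 0.03 m).
It fails at once if the shoehorn is disturbed (moved more than 30 mm) (distance of shoehorn from where it was at the start of the episode above 0.03 m).
It also fails if it takes over 58 s, if anything falls off the work surface, if the arm or the gripper's body presses on something with over 40 N, if the wrist force passes 120 N, or if a joint passes its speed limit or range.

## Working session

There is one attempt and no reset: what is moved stays moved. The work goes in short steps, Python scripts to look and compute and a shell command to move; the robot and the scene stay as the last step left them, time stands still between calls to the robot, and variables do not carry over. Pictures are saved under pics/ and viewed, at most 10 in all, crops included, and the job is handed in when it is done.

```bash
mkdir -p pics
cat > h.py <<'E'
import numpy as np, cv2
from bench import r
from scipy.spatial.transform import Rotation as Ro
def cam(n):
    c=r.read_camera(n); f=192/np.tan(np.radians(c["vfov"])/2)
    c["K"]=np.array([[f,0,c["cx"]],[0,f,c["cy"]],[0,0,1.]]); c["R"]=np.array(c["R"]);c["t"]=np.array(c["t"]);c["dist"]=np.array(c["dist"],float);return c
def ray(c,uv):
    u=cv2.undistortPoints(np.array([[uv]],float),c["K"],c["dist"])[0,0]
    return -c["R"].T@c["t"], c["R"].T@np.array([u[0],u[1],1.])
def onz(c,uv,z):
    o,d=ray(c,uv); return o+d*(z-o[2])/d[2]
def tri(c1,p1,c2,p2):
    o,d=ray(c1,p1);q,e=ray(c2,p2); s=np.linalg.lstsq(np.c_[d,-e],q-o,rcond=None)[0]
    a=o+d*s[0];b=q+e*s[1]; return (a+b)/2,np.linalg.norm(a-b)
def proj(c,X):
    return cv2.projectPoints(np.array(X,float).reshape(-1,1,3),cv2.Rodrigues(c["R"])[0],c["t"],c["K"],c["dist"])[0][:,0]
E
python3 - <<'E'
from h import *
import pickle
cs={}
for n in("side","top"):
    c=cam(n);cs[n]=c;cv2.imwrite(f"pics/{n}0.png",cv2.resize(c["image"],(800,600)));print(n,-c["R"].T@c["t"],c["R"][2])
pickle.dump(cs,open("c0.pkl","wb"));s=r.state();print(s["ee_pos"],s["eef_rot"],s["force"],s["time"])
print(Ro.from_rotvec(s["eef_rot"]).as_matrix())
E
```

```text
side [-43.81162661 807.42416534 769.99088636] [ 0.48276241 -0.66753495 -0.56686643]
top [ 481.98595534   19.23270923 1032.57113283] [ 0.09104747 -0.00365406 -0.99583985]
[ 163.78366811 -628.47765547  204.49273122] [-3.11444809e+00 -3.98914893e-01 -1.09513501e-04] [-0.30696554  0.33705191  0.04649112] 0.1
[[ 9.67717967e-01  2.52035542e-01 -1.46908490e-04]
 [ 2.52035423e-01 -9.67716523e-01  1.69601517e-03]
 [ 2.85290328e-04 -1.67829049e-03 -9.99998551e-01]]
```

View pics/side0.png

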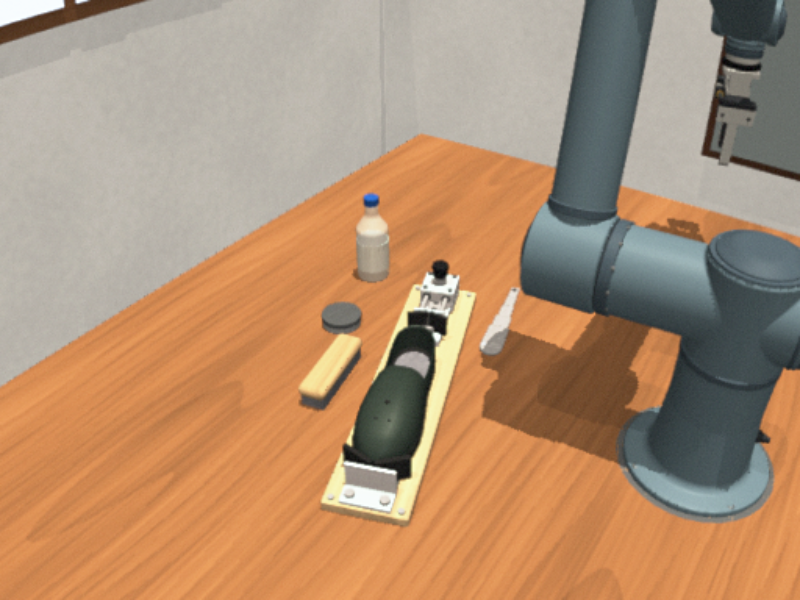

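View pics/top0.png

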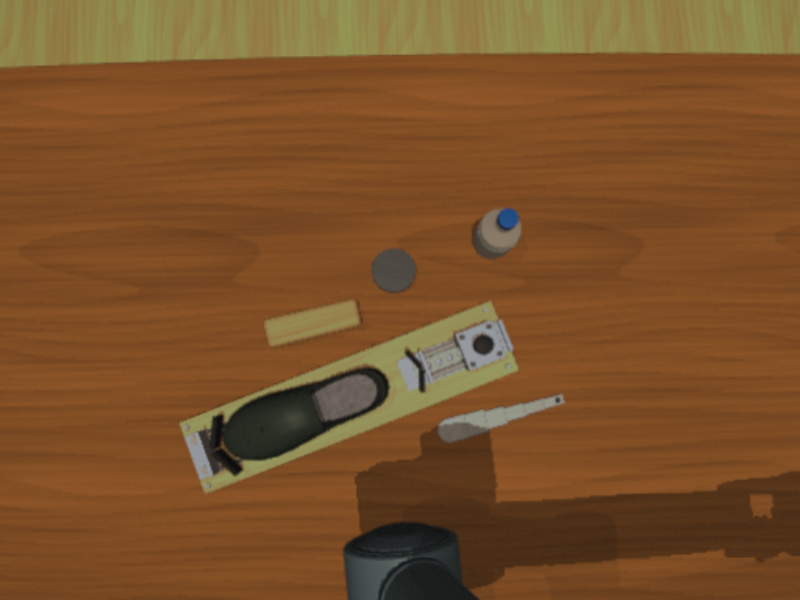

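The side view shows the knob at about (440,268) of 800x600. The top view shows it at (483,344), with the stand's +x pointing left and slightly down. I'll enlarge both to read pixels.

Run:
```python
from h import *
import pickle
cs=pickle.load(open("c0.pkl","rb"))
a=cs["top"]["image"][180:270,245:345]; b=cs["side"]["image"][155:225,250:310]
A=cv2.resize(a,(500,450),interpolation=cv2.INTER_CUBIC);B=cv2.resize(b,(300,350),interpolation=cv2.INTER_CUBIC)
o=np.zeros((450,800,3),np.uint8);o[:,:500]=A;o[:350,500:]=B;cv2.imwrite("pics/crop1.png",o)
a=cs["top"]["image"][255:325,110:260];cv2.imwrite("pics/crop2.png",cv2.resize(a,(750,350),interpolation=cv2.INTER_CUBIC))
```

```text
(no output)
```

View pics/crop1.png

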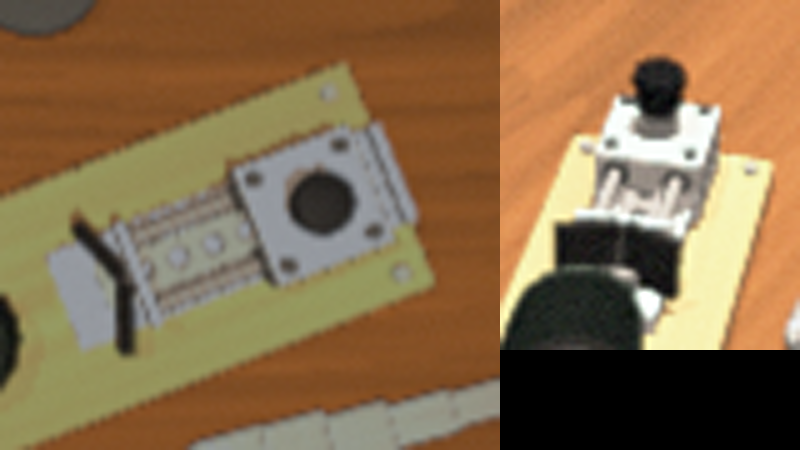

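View pics/crop2.png

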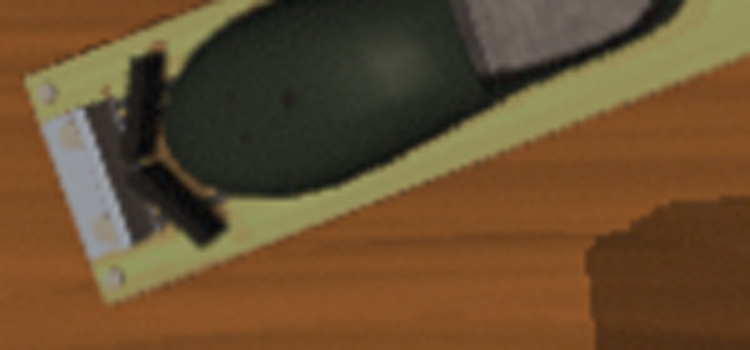

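The crops show the knob top at crop (322,202) from the top camera and at (160,72) from the side camera. The board corners, the strip holes at about (148,268), (180,257) and (212,243), and both V bottoms are readable.

Run:
```python
from h import *
import pickle
cs=pickle.load(open("c0.pkl","rb"));T,S=cs["top"],cs["side"]
c1=lambda u,v:(245+(u+.5)/5-.5,180+(v+.5)/5-.5)
c2=lambda u,v:(110+(u+.5)/5-.5,255+(v+.5)/5-.5)
cs_=lambda u,v:(250+(u+.5)/5-.5,155+(v+.5)/5-.5)
rl,rr,fl,fr=[onz(T,p,18) for p in(c1(345,65),c1(433,285),c2(110,302),c2(25,75))]
# rl: image-top rear
print("corners",rl,rr,fl,fr)
L=(fl+fr)/2-(rl+rr)/2;print("len",np.linalg.norm(L[:2]),"wid",np.linalg.norm(rl-rr),np.linalg.norm(fl-fr))
ex=L/np.linalg.norm(L);ey=np.array([-ex[1],ex[0],0]);mid=(rl+rr+fl+fr)/4;org=mid-220*ex;org[2]=0
print("yaw",np.arctan2(ex[1],ex[0]),"org",org)
st=lambda P:(np.round([(P-org)@ex,(P-org)@ey,P[2]],1))
k,e=tri(T,c1(322,202),S,cs_(160,72));print("knobtop tri",k,e,st(k)); kz=onz(T,c1(322,202),99.5);print("knob z99.5",kz,st(kz))
for u in [(148,268),(180,257),(212,243),(245,230)]:print("hole",st(onz(T,c1(*u),38)))
for u in [(235,170),(347,125),(277,283),(388,240)]:print("car",st(onz(T,c1(*u),61)))
print("padV",st(onz(T,c1(125,287),66)),"toeV",st(onz(T,c2(148,160),63)),"clogtoe~",st(onz(T,c2(165,140),40)))
np.savez("st.npz",org=org,ex=ex,ey=ey,knob=kz)
s=r.state();Rt=Ro.from_rotvec(s["eef_rot"]).as_matrix()
print("toolz yaw of y",np.arctan2(Rt[1,1],Rt[0,1]),"ex in tool",Rt.T@ex,"q",s["qpos"])
for n,P in [("tin",(394,271)),("bottle",(497,235)),("horn",(500,415))]:print(n,st(onz(T,(P[0]*.64,P[1]*.64),10)))
```

```text
corners [ 575.60175477 -126.59217263   18.        ] [ 466.00061655 -166.59149193   18.        ] [284.7984405  325.38217687  18.        ] [395.21222365 367.52031972  18.        ]
len 525.1462843576375 wid 116.67199768181766 118.18132929107176
yaw 1.9222650612100818 org [ 506.14422662 -106.62126828    0.        ]
knobtop tri [ 505.52523939 -102.94386529   97.46002953] 0.9434182487490504 [ 3.7 -0.7 97.5]
knob z99.5 [ 505.86815277 -102.41918541   99.5       ] [ 4.  -1.2 99.5]
hole [86.1 -0.9 38. ]
hole [69.7 -0.2 38. ]
hole [52.9 -0.9 38. ]
hole [35.7 -0.9 38. ]
car [ 31.7 -29.4  61. ]
car [-25.7 -29.9  61. ]
car [33.  27.3 61. ]
car [-23.4  27.6  61. ]
padV [100.5   2.9  66. ] toeV [4.266e+02 4.000e-01 6.300e+01] clogtoe~ [422.8  -5.   40. ]
toolz yaw of y -1.316012834173335 ex in tool [-0.09653515 -0.99532822  0.00164291] q [-1.49011157e+00  2.45718600e-01  1.55885347e+00 -1.00046238e-05
  1.33872292e+00 -1.74096187e-01]
tin [  81.7 -159.4   10. ]
bottle [ -94.8 -153.8   10. ]
horn [  8.8 114.9  10. ]
```

The rows are not in the units I measure in: shifts go in units of 100 mm. I convert before sending: 150 mm is 1.5, -135 mm is -1.35.

```bash
python3 -m jog '[[0.6,0.3,-0.27,0,0,0,0],[0.6,0.6,-0.54,0,0,0,0],[0.6,0.9,-0.81,0,0,0,0],[0.6,1.2,-1.08,0,0,0,0],[0.6,1.5,-1.35,0,0,0,0]]'
python3 -m jog '[[0.6,0.3,-0.27,0,0,0,0],[0.6,0.6,-0.54,0,0,0,0],[0.6,0.9,-0.81,0,0,0,0],[0.6,1.2,-1.08,0,0,0,0],[0.6,1.5,-1.35,0,0,0,0]]'
python3 -m jog '[[0.6,0.3,-0.27,0,0,0,0],[0.6,0.6,-0.54,0,0,0,0],[0.6,0.9,-0.81,0,0,0,0],[0.6,1.2,-1.08,0,0,0,0],[0.6,1.5,-1.35,0,0,0,-0.097]]'
cat > go.py <<'E'
from h import *
d=np.load("st.npz");s=r.state();Rt=Ro.from_rotvec(s["eef_rot"]).as_matrix();p=np.array(s["ee_pos"])
tgt=np.array([505.7,-102.8,68.5]);print("delta tool",Rt.T@(tgt-p),"ex",Rt.T@d["ex"]);q=p-d["org"];print("stand",q@d["ex"],q@d["ey"],p[2],"F",s["force"]@d["ex"],s["force"]@d["ey"],s["force"][2],"open",s["opening"],s["grasp_force"],"t",s["time"],s["qpos"].round(2))
E
python3 go.py
```

```text
time: 0.52
ee_pos: [275.5, -458.6, 204.9]
eef_rot: [-3.115, -0.398, 0.0]
force: [1.4, -0.1, -0.1]
opening: 0.68
grasp_force: 0.0
time: 0.93
ee_pos: [386.6, -290.1, 205.2]
eef_rot: [-3.116, -0.399, 0.0]
force: [1.4, -0.7, 0.0]
opening: 0.599
grasp_force: 0.0
time: 1.35
ee_pos: [497.8, -121.6, 205.3]
eef_rot: [-3.093, -0.552, 0.0]
force: [0.2, -0.9, 0.2]
opening: 0.599
grasp_force: 0.0
delta tool [ 13.98330753 -14.87509584 136.75948016] ex [ 1.93856429e-03 -9.99998116e-01  1.01300393e-04]
stand -11.175425293365977 13.038225373561202 205.25977624018 F -0.8836362360471262 0.16238470321154516 0.22743917679164496 open 0.5985963306640555 0.0 t 1.35 [-0.46 -0.08  1.91 -0.    1.32  0.76]
```

In the tool's units: -15 mm is -0.15, 14 mm is 0.14.

```bash
python3 -m jog '[[0.6,0.14,-0.15,0.25,0,0,0],[0.6,0.14,-0.15,0.6,0,0,0],[0.6,0.14,-0.15,0.95,0,0,0],[0.6,0.14,-0.15,0.95,0,0,0]]' 40;python3 go.py
python3 - <<'E'
from h import *
t=cam("top")["image"][170:270,230:360];s=cam("side")["image"][125:225,240:330]
o=np.zeros((400,800,3),np.uint8);o[:308,:400]=cv2.resize(t,(400,308),interpolation=2);o[:400,410:770]=cv2.resize(s,(360,400),interpolation=2);cv2.imwrite("pics/a.png",o)
E
```

```text
time: 1.68
ee_pos: [500.1, -101.9, 103.2]
eef_rot: [-3.085, -0.55, 0.018]
force: [-0.5, 0.4, -1.2]
opening: 0.596
grasp_force: 0.0
delta tool [ 5.29454884  3.14258386 34.66337841] ex [ 0.00161035 -0.99995103  0.0097649 ]
stand 6.536023315849281 4.0483047486365935 103.24438927791132 F 0.5833030246938448 0.3311439657169917 -1.196896322570826 open 0.596322734668149 0.0 t 1.6833 [-0.42  0.05  1.98 -0.    1.13  0.79]
```

View pics/a.png

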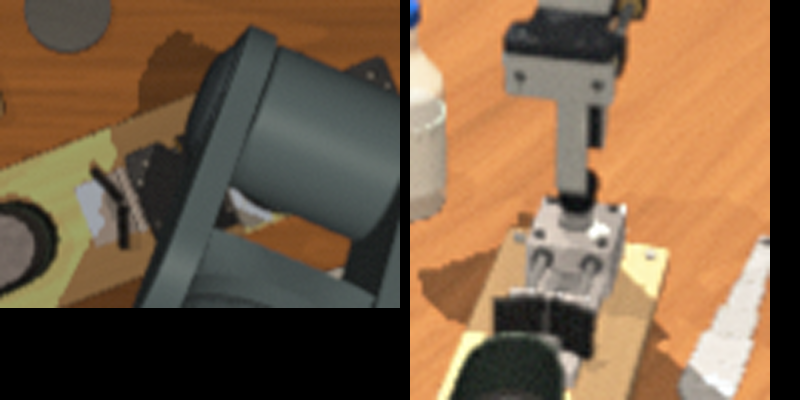

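The front finger stands just in front of the knob, slightly to its left in the side crop (x about 572 against 580). I'll check the settled state.

```bash
python3 go.py
```

```text
delta tool [ 1.91454165 -0.9102074  41.25632005] ex [ 3.26749156e-04 -9.99997586e-01  2.17299735e-03]
stand 2.740123193669702 0.9271256178744084 109.75825980465514 F 0.7967544170768015 -0.9477725817851329 1.6079848011827256 open 0.5981144137652014 0.0 t 1.7833 [-0.42  0.04  1.97  0.    1.13  0.79]
```

```bash
python3 -m jog '[[0.6,0.015,-0.01,0.2,0,0,0],[0.6,0.015,-0.01,0.405,0,0,0],[0.6,0.015,-0.01,0.405,0,0,0],[0.6,0.015,-0.01,0.405,0,0,0]]' 40;python3 go.py; python3 -m jog '[[0,0,0,0,0,0,0],[0,0,0,0,0,0,0],[0,0,0,0,0,0,0],[0,0,0,0,0,0,0],[0,0,0,0,0,0,0]]' 40; python3 go.py
```

```text
time: 2.12
ee_pos: [507.0, -104.0, 71.6]
eef_rot: [3.092, 0.549, 0.002]
force: [0.8, -0.2, 0.3]
opening: 0.598
grasp_force: 0.0
delta tool [-0.83418977 -1.56074918  3.12650918] ex [-2.57751677e-04 -9.99999407e-01 -1.05837398e-03]
stand 2.1829495941848758 -1.7287782594063765 71.62909409776836 F -0.4258920094748393 -0.7240904085147348 0.346877537254787 open 0.5978634949171038 0.0 t 2.1167 [-0.42  0.1   1.99  0.    1.05  0.8 ]
time: 2.53
ee_pos: [506.8, -103.4, 70.9]
eef_rot: [3.093, 0.55, 0.002]
force: [-1.5, 0.7, 4.0]
opening: 0.31
grasp_force: 40.0
delta tool [-0.78931725 -0.90871788  2.35559824] ex [ 2.09130088e-04 -9.99999866e-01 -4.73517397e-04]
stand 2.8331665753275788 -1.6856669591031062 70.85681283750198 F 1.145879550201562 1.2041746197808687 4.046767211691318 open 0.3098346223170094 40.002450942993164 t 2.5333 [-0.42  0.1   1.99  0.    1.05  0.8 ]
```

```bash
python3 -m jog '[[0,0,0,-0.04,0,0,0],[0,0,0,-0.08,0,0,0],[0,0,0,-0.11,0,0,0],[0,0,0,-0.11,0,0,0],[0,0,0,-0.11,0,0,0]]' 55; python3 go.py
```

```text
time: 2.95
ee_pos: [506.4, -103.3, 79.5]
eef_rot: [3.092, 0.549, 0.003]
force: [7.7, -2.5, -14.7]
opening: 0.311
grasp_force: 55.0
delta tool [-0.53066536 -0.76558047 10.98557749] ex [ 8.37189124e-05 -9.99999497e-01 -9.99480424e-04]
stand 2.986048065274243 -1.412237745107611 79.48714504334161 F -5.015523677158784 -6.383300530500565 -14.748094563524901 open 0.3110277201203916 54.994667172431946 t 2.95 [-0.42  0.09  1.98  0.    1.07  0.8 ]
```

In the tool's units: -20 mm is -0.2, -5 mm is -0.05.

```bash
python3 -m jog '[[0,0,0,-0.02,0,0,0],[0,0,-0.05,-0.02,0,0,0],[0,0,-0.1,-0.02,0,0,0],[0,0,-0.15,-0.02,0,0,0],[0,0,-0.2,-0.02,0,0,0]]' 60; python3 go.py;python3 -m jog '[[0,0,-0.05,0,0,0,0],[0,0,-0.1,0,0,0,0],[0,0,-0.15,0,0,0,0],[0,0,-0.2,0,0,0,0],[0,0,-0.2,0,0,0,0]]' 60; python3 go.py
```

```text
time: 3.37
ee_pos: [499.6, -84.8, 81.3]
eef_rot: [3.092, 0.549, 0.003]
force: [8.3, -4.5, -16.3]
opening: 0.306
grasp_force: 60.0
delta tool [-0.4551657  18.96599782 12.82207087] ex [-5.85941803e-05 -9.99998392e-01 -1.79224229e-03]
stand 22.729524763850808 -1.3357424742805302 81.28872380166591 F -7.080921987122034 -6.2151050224145 -16.258702551202887 open 0.3059983110766631 59.99334633350372 t 3.3667 [-0.39  0.06  2.01 -0.    1.07  0.83]
time: 3.78
ee_pos: [492.3, -65.2, 81.1]
eef_rot: [3.093, 0.55, 0.002]
force: [7.5, -1.2, -15.8]
opening: 0.309
grasp_force: 60.0
delta tool [-0.35796138 39.89340058 12.65958827] ex [ 3.75425679e-04 -9.99999825e-01 -4.56145333e-04]
stand 43.63990646513154 -1.2256111890177923 81.14181053151468 F -3.674962520472751 -6.595358874460853 -15.828139675488474 open 0.3090783009165082 59.993714690208435 t 3.7833 [-0.36  0.04  2.03  0.    1.07  0.86]
```

In the tool's units: -8 mm is -0.08, -6 mm is -0.06.

```bash
python3 -m jog '[[0,0,-0.02,0,0,0,0],[0,0,-0.04,0,0,0,0],[0,0,-0.06,0,0,0,0],[0,0,-0.08,0,0,0,0],[0,0,-0.1,0,0,0,0]]' 60; python3 go.py;python3 -m jog '[[0,0,-0.02,0,0,0,0],[0,0,-0.04,0,0,0,0],[0,0,-0.06,0,0,0,0],[0,0,-0.08,0,0,0,0],[0,0,-0.1,0,0,0,0]]'; python3 go.py;python3 -m jog '[[0,0,0,0,0,0,0],[0,0,0,0,0,0,0],[0,0,0,0,0,0,0]]'; python3 go.py
python3 - <<'E'
from h import *
import pickle
T=cam("top");S=cam("side");pickle.dump((T,S),open("c1.pkl","wb"))
t=T["image"][180:320,110:300];s=S["image"][125:225,240:330]
o=np.zeros((400,800,3),np.uint8);o[:336,:456]=cv2.resize(t,(456,336),interpolation=2);o[:360,470:794]=cv2.resize(s,(324,360),interpolation=2);cv2.imwrite("pics/b.png",o)
E
```

```text
time: 4.2
ee_pos: [489.3, -57.1, 81.4]
eef_rot: [3.091, 0.549, 0.003]
force: [8.6, -7.0, -16.1]
opening: 0.309
grasp_force: 60.0
delta tool [-0.3563854  48.48642599 13.02533254] ex [ 3.31032426e-04 -9.99996265e-01 -2.71298132e-03]
stand 52.262304203986666 -1.222419126303091 81.39416449484041 F -9.510517574817674 -5.71712642889287 -16.10484903792869 open 0.3085912023233233 59.99350368976593 t 4.2 [-0.35  0.03  2.04 -0.    1.07  0.87]
time: 4.62
ee_pos: [486.1, -48.2, 81.6]
eef_rot: [3.09, 0.549, 0.003]
force: [7.8, -7.1, -16.2]
opening: 0.312
grasp_force: 60.0
delta tool [-0.38441405 57.92649675 13.31249968] ex [ 4.43247929e-04 -9.99992666e-01 -3.80412080e-03]
stand 61.71748852225047 -1.2397045435939944 81.59251215484699 F -9.366188484839002 -4.866188356518823 -16.20333524902768 open 0.3120662717420426 59.99316930770874 t 4.6167 [-0.33  0.02  2.05 -0.    1.07  0.89]
time: 4.87
ee_pos: [485.9, -48.0, 81.5]
eef_rot: [3.09, 0.549, 0.003]
force: [8.2, -5.8, -16.1]
opening: 0.306
grasp_force: 60.0
delta tool [-0.35238479 58.20131346 13.17039533] ex [ 3.12405140e-04 -9.99995437e-01 -3.00469469e-03]
stand 61.98133484274421 -1.2160174793054637 81.495876862235 F -8.268163002848475 -5.752904593735137 -16.07194067929447 open 0.3060359924667653 59.99340891838074 t 4.8667 [-0.33  0.02  2.05 -0.    1.07  0.89]
```

View pics/b.png

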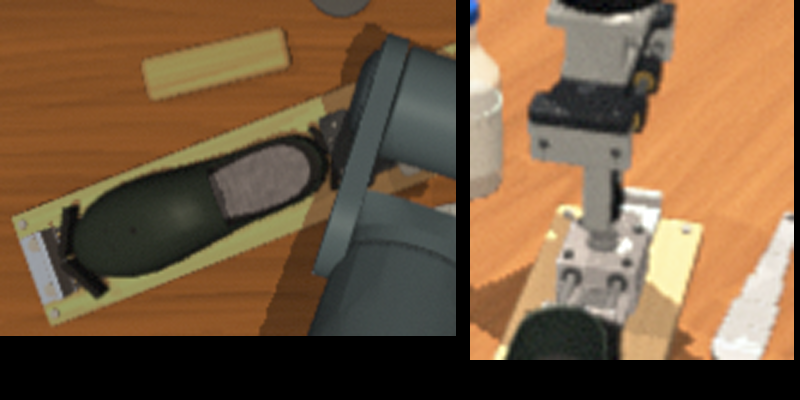

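The clog's heel is nested in the pad (crop about (325,155)) and its toe is in the stop V (about (70,245)). Next I advance to just short of the expected hole at about 70.

In the tool's units: -4 mm is -0.04, -3 mm is -0.03.

```bash
python3 -m jog '[[0,0,-0.01,0,0,0,0],[0,0,-0.02,0,0,0,0],[0,0,-0.03,0,0,0,0],[0,0,-0.04,0,0,0,0],[0,0,-0.045,0,0,0,0]]'; python3 go.py;python3 -m jog '[[0,0,0,0.01,0,0,0],[0,0,0,0.02,0,0,0],[0,0,0,0.03,0,0,0],[0,0,0,0.04,0,0,0],[0,0,0,0.04,0,0,0]]'; python3 go.py
```

```text
time: 5.38
ee_pos: [484.6, -44.4, 81.7]
eef_rot: [3.089, 0.549, 0.003]
force: [9.0, -8.9, -15.6]
opening: 0.308
grasp_force: 60.0
delta tool [-0.35269234 62.01942601 13.45622153] ex [ 4.15690389e-04 -9.99989768e-01 -4.50464404e-03]
stand 65.82015735660727 -1.2079526075353684 81.67713062307766 F -11.451455222047787 -5.418056702341219 -15.634395411602446 open 0.30771211131783593 59.99321401119232 t 5.3833 [-0.32  0.01  2.06 -0.    1.07  0.9 ]
time: 5.8
ee_pos: [484.7, -44.4, 78.4]
eef_rot: [3.089, 0.549, 0.003]
force: [6.0, -7.5, -10.6]
opening: 0.309
grasp_force: 60.0
delta tool [-0.45757701 62.01136314 10.12859387] ex [ 4.54755147e-04 -9.99991653e-01 -4.06032409e-03]
stand 65.79278286775707 -1.318050991280522 78.37714580723478 F -9.129875262902585 -3.011714800737162 -10.642605202137725 open 0.30928825378870506 59.99542593955994 t 5.8 [-0.32  0.02  2.06 -0.    1.06  0.9 ]
```

```bash
python3 -m jog '[[0,0,0,0.015,0,0,0],[0,0,0,0.015,0,0,0]]' |grep -E 'ee_pos|force:'; python3 go.py|tail -1
python3 -m jog '[[0,0,-0.005,0,0,0,0],[0,0,-0.01,0,0,0,0]]' |grep -E 'ee_pos|force:'
python3 -m jog '[[0,0,-0.005,0,0,0,0],[0,0,-0.01,0,0,0,0]]' |grep -E 'ee_pos|force:';python3 go.py|tail -1
python3 -m jog '[[0,0,-0.005,0,0,0,0],[0,0,-0.01,0,0,0,0]]' |grep -E 'ee_pos|force:'; python3 go.py|tail -1
```

```text
ee_pos: [484.9, -44.4, 78.0]
force: [1.5, -5.9, -2.1]
grasp_force: 60.0
stand 65.71902788395963 -1.4394179561300824 78.04631266725622 F -6.090406366322333 0.664110581347495 -2.1431215914599857 open 0.30606424145098515 59.9991112947464 t 5.9667 [-0.32  0.02  2.06 -0.    1.06  0.9 ]
ee_pos: [484.8, -44.3, 78.1]
force: [3.3, -11.4, -4.8]
grasp_force: 60.0
ee_pos: [484.8, -44.1, 78.2]
force: [4.1, -13.3, -6.2]
grasp_force: 60.0
stand 66.04797428187346 -1.4628222778611253 78.18472243236646 F -13.926437137990312 0.7145636362239198 -6.190554486274679 open 0.3089474236364538 59.996938705444336 t 6.3 [-0.32  0.02  2.06 -0.01  1.06  0.9 ]
ee_pos: [484.5, -43.3, 78.1]
force: [3.7, -14.1, -5.9]
grasp_force: 60.0
stand 66.86815567472966 -1.4412040408058857 78.12746520641551 F -14.51355524009542 1.358915479338084 -5.852860623551731 open 0.3079378153781703 59.99651849269867 t 6.4667 [-0.32  0.02  2.06 -0.01  1.06  0.9 ]
```

Nose is resting on the strip and sliding; continue.

```bash
for i in 1; do :; done
python3 -m jog '[[0,0,-0.005,0,0,0,0],[0,0,-0.01,0,0,0,0]]' |grep -E 'ee_pos|^force:'; python3 go.py|tail -1
python3 -m jog '[[0,0,-0.005,0,0,0,0],[0,0,-0.01,0,0,0,0]]' |grep -E 'ee_pos|^force:'; python3 go.py|tail -1
python3 -m jog '[[0,0,-0.005,0,0,0,0],[0,0,-0.01,0,0,0,0]]' |grep -E 'ee_pos|^force:'; python3 go.py|tail -1
```

```text
ee_pos: [484.1, -42.4, 78.0]
force: [4.6, -13.9, -8.4]
stand 67.89146770199496 -1.4520028320108764 78.04041465828685 F -14.61000305529808 0.43653371634521587 -8.44492090914533 open 0.3092693500472735 59.997069239616394 t 6.6333 [-0.32  0.02  2.06 -0.01  1.06  0.9 ]
ee_pos: [483.5, -41.0, 77.5]
force: [6.3, -10.1, -13.1]
stand 69.44815440114282 -1.3326191204709268 77.53055895958894 F -11.628856748645038 -2.4585236153382075 -13.129457001464901 open 0.30839341320160424 59.99411880970001 t 6.8 [-0.32  0.02  2.06 -0.01  1.06  0.91]
ee_pos: [483.0, -39.6, 77.0]
force: [6.8, -10.0, -12.8]
stand 70.8981748054996 -1.3071554043340292 76.97836817866919 F -11.73307530038219 -2.888576051887763 -12.7779712057764 open 0.3094018814421929 59.994322657585144 t 6.9667 [-0.31  0.02  2.07 -0.    1.05  0.91]
```

The nose has started dropping into the hole at about 70. I'll lower it.

In the tool's units: 4 mm is 0.04, 3 mm is 0.03.

```bash
python3 -m jog '[[0,0,0,0.015,0,0,0],[0,0,0,0.03,0,0,0],[0,0,0,0.04,0,0,0],[0,0,0,0.04,0,0,0]]' |grep -E 'ee_pos|^force:'; python3 go.py|tail -1
```

```text
ee_pos: [483.0, -39.6, 73.2]
force: [6.5, -9.9, -10.6]
stand 70.92086384599921 -1.3414641483485035 73.1631217688502 F -11.539303391218262 -2.6767789288619737 -10.588723612967394 open 0.30855593726854913 59.99517738819122 t 7.3 [-0.31  0.02  2.07 -0.    1.05  0.91]
```

In the tool's units: 3 mm is 0.03, 1.5 mm is 0.015.

```bash
python3 -m jog '[[0,0,0,0.015,0,0,0],[0,0,0,0.03,0,0,0],[0,0,0,0.03,0,0,0]]' |grep -E 'ee_pos|^force:'; python3 go.py|tail -1
python3 -m jog '[[0,0,0,0,0,0,0],[0,0,0,0,0,0,0],[0,0,0,0,0,0,0]]' 4|grep -E 'ee_pos|^force:'; python3 go.py|tail -1
python3 -m jog '[[0.34,0,0,0,0,0,0],[0.45,0,0,0,0,0,0],[0.6,0,0,0,0,0,0],[0.6,0,0,0,0,0,0],[0.6,0,0,0,0,0,0]]'; python3 go.py|tail -1
```

```text
ee_pos: [483.1, -39.6, 70.9]
force: [3.1, -10.3, -5.4]
stand 70.86834946407262 -1.4234076078897502 70.93448104592271 F -10.709563817472194 0.5903254447626303 -5.353368748262857 open 0.30731898117291384 59.99753773212433 t 7.55 [-0.31  0.03  2.07 -0.    1.04  0.91]
ee_pos: [483.0, -39.2, 71.1]
force: [2.4, -6.8, -2.8]
stand 71.26056961106133 -1.4702610393985651 71.10601683426955 F -7.259637118546883 0.09094543764475516 -2.8066651362230775 open 0.3240298951332001 3.999950587749481 t 7.8 [-0.31  0.03  2.07 -0.    1.04  0.91]
time: 8.22
ee_pos: [481.8, -36.9, 70.5]
eef_rot: [-3.093, -0.55, 0.0]
force: [-0.5, -0.1, 0.5]
opening: 0.576
grasp_force: 0.0
stand 73.81551956919344 -1.1870273461319343 70.48644611015587 F 0.10309446996821436 0.4756450007493163 0.533636615781053 open 0.5764765448050606 0.0 t 8.2167 [-0.31  0.03  2.07  0.    1.05  0.91]
```

```bash
python3 -m jog '[[0.6,0,0.02,-0.15,0,0,0],[0.6,0,0.02,-0.5,0,0,0],[0.6,0,0.02,-0.9,0,0,0],[0.6,0,0.02,-1.3,0,0,0],[0.6,0,0.02,-1.5,0,0,0]]' >/dev/null
python3 -m jog '[[0.6,0,0.4,0,0,0,0],[0.6,0,0.8,0,0,0,0],[0.6,0,1.2,0,0,0,0],[0.6,0,1.6,0,0,0,0],[0.6,0,2,0,0,0,0]]' >/dev/null
python3 -m jog '[[0.6,0,0,0,0,0,0],[0.6,0,0,0,0,0,0]]'
python3 - <<'E'
from h import *
import pickle
T=cam("top");S=cam("side");pickle.dump((T,S),open("c2.pkl","wb"))
t=T["image"][180:320,110:350];s=S["image"][150:230,250:310]
o=np.zeros((600,800,3),np.uint8);o[:280,:480]=cv2.resize(t,(480,280),interpolation=2);o[:400,490:790]=cv2.resize(s,(300,400),interpolation=2)
o[290:590,:480]=cv2.resize(T["image"][190:265,230:350],(480,300),interpolation=2);cv2.imwrite("pics/c.png",o)
E
```

```text
time: 9.22
ee_pos: [551.5, -228.1, 219.7]
eef_rot: [-3.092, -0.546, 0.002]
force: [0.3, -0.1, 0.9]
opening: 0.602
grasp_force: 0.0
```

View pics/c.png

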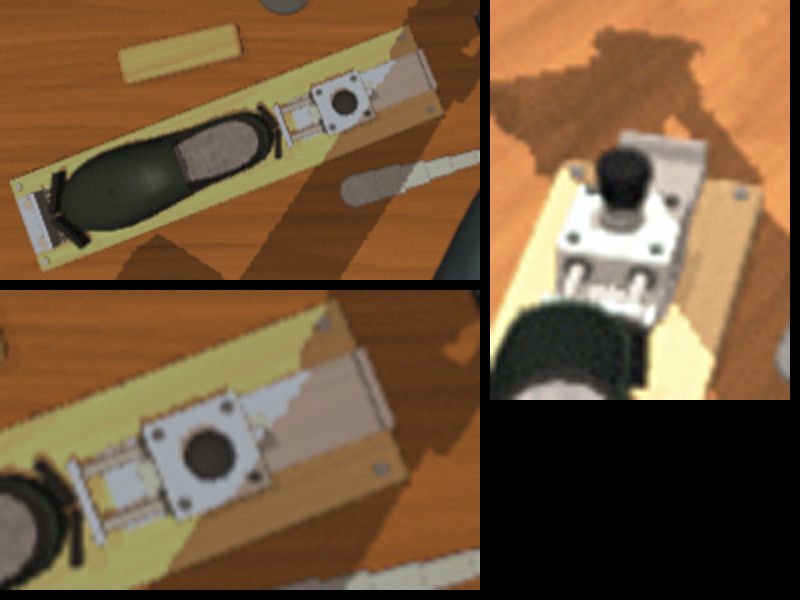

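The clog is nested at both ends and the carriage holds at the new place. Knob top is at top crop (210,165) and side crop (132,160), pad V at about (72,215). I'll check the knob's height and how far the pad is pressed.

Run:
```python
from h import *
import pickle
T,S=pickle.load(open("c2.pkl","rb"));d=np.load("st.npz");st=lambda P:np.round([(P-d["org"])@d["ex"],(P-d["org"])@d["ey"],P[2]],1)
g=lambda u,v:(230+(u+.5)/4-.5,190+(v+.5)/4-.5)
k,e=tri(T,g(210,165),S,(250+132.5/5-.5,150+160.5/5-.5));print(st(k),e,st(onz(T,g(210,165),99.5)))
for q in((72,215),(74,217)):print("pad",st(onz(T,g(*q),66)))
h=lambda u,v:(110+(u+.5)/2-.5,180+(v+.5)/2-.5)
print("toeV",st(onz(T,h(60,212),63)),"toe",st(onz(T,h(64,212),40)))
```

```text
[70.  -0.9 99.3] 0.8385329118835151 [69.9 -0.5 99.5]
pad [153.7  -2.   66. ]
pad [153.1  -0.5  66. ]
toeV [424.7  -1.   63. ] toe [427.3   1.2  40. ]
```

```bash
python3 -c "
from bench import r
print(r.job_done())"
```

```text
the job is handed in; nothing more can be done
None
```

The clog is clamped and the job is handed in: the carriage is locked with the plunger down in the hole at about x 70 mm, and the heel pad is pressed in roughly 17 mm of its 34, estimated from the camera images. No verdict was returned.

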